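# Pop a fuel tin out of its dispenser and stop it on the chute

## Robot

A 6-joint arm with a two-finger parallel gripper is mounted at the origin on the work surface. World frame = base frame: x ahead of the robot, y to its left, z up, the work surface at z = 0. Lengths are in mm, angles in rad, forces in N, time in s.
With the tool pointing down it reaches from about 300 to 775 mm from the base axis. Payload 14.6 kg.
Tool frame: the origin (TCP) lies at the very end of the fingers, on their centre line; the grasp point (between the pads) lies 19 mm behind it; z points along the fingers, y is the line along which they close (so a half turn about z gives the same grasp; the last joint's range is limited). The gripper opens to 94 mm and grips with 3 to 60 N. Pads are 16 mm wide; open, the fingers measure 119 mm over their backs; the gripper's body (75 mm by 177 mm) begins 78 mm behind the grasp point.
Start: joints at [-1.194, 0.3, 1.521, -0, 1.321, -0.067], TCP at [236.148, -496.713, 205.446] pointing down, gripper open.
Joint ranges: [-3.03, 3.03], [-0.79, 2.21], [0.23, 2.52], [-1.04, 4.18], [0, 3.07], [-2.55, 2.55]. Speed limits (rad/s): [2.22, 2.22, 2.57, 3.14, 3.14, 3.14].

## Interface

Orientations are given as [roll, pitch, yaw] about the fixed x, y, z axes, in that order (R = Rz(yaw) Ry(pitch) Rx(roll)).
In Python, from cell import manip gives the robot as it stands. The module is installed in compiled form; this text tells all that it offers.
- The arm moves only by the shell command python3 -m inch 'ROWS' [FORCE]. ROWS is JSON, a list of rows, each an object of numbers: "gripper": the opening, from 0 (shut) to 1 (fully open); "dx", "dy", "dz": the shift along the world's x, y, z in m; "wx", "wy", "wz": the turn, a rotation vector about the world's x, y, z in degrees. A call has exactly 5 rows; each row is the pose to reach, as a shift and turn from the pose commanded when the call began; what a row does not reach only later rows make up. A row lasts 1/12 s, in which the tool goes at most 41.7 mm and 7.16 degrees, less where a joint would pass 70% of its speed; a pose out of reach is approached as far as the arm can. A call with a gripper value outside its range is refused whole. The fingers move at their own pace and stop on an object; FORCE is the grip in N (left out, the last holds). Time passes only in rows, so rows that repeat a pose let the fingers close, or fill a call up. It gives the time, the measured TCP pose, the force, the opening and the grip force at its end, in the units of the state.
- manip.read_state(): the state, without advancing time (a new reading comes with each control period).
- manip.camera(name): name is "scene" or "top"; returns the picture (400x640x3 uint8, blue, green, red); there is no depth.
- manip.camera_info(name): a dict with "camera_matrix" (3x3 intrinsics, pixels), "R" (3x3) and "t" (3): a world point X has camera coordinates R X + t. Camera axes: x right, y down, z forward; pixel columns grow to the right and rows downward; lengths in mm; the calibration is good to about 2 mm. A picture is of the moment at which its call begins. camera_info takes no time and is no camera call.
- manip.sign_off(): hands the job in; it is judged then, once.
The state is a dict: "clock": time; "joints": joint angles; "qd": joint speeds; "effort": joint torques, N m; "eef_pos": TCP position; "eef_rot": TCP orientation; "wrist_force": force on the tool from outside, world axes, zero at the start; "moment": the same for the moment, N m; "finger_gap": finger opening in mm; "finger_force": force on a finger pad.
Only numpy, scipy, OpenCV 4.12 (cv2) and the standard library are available. Lean on these libraries where they do the work, as an engineer would, in place of code of your own. Each camera call takes 0.05 s, during which the arm holds its last target. There are 200 camera calls.

## Task

A tin of chafing fuel sits in the pocket at the top of the small steel dispenser. Without touching the tin first, push the square press plate beside the chute all the way down with one fingertip so that the tin pops out, and stop the tin with the other finger while it is still on the chute, before it slides off the open low end. Do not pinch or lift anything or disturb the jar, cup and can; the program finishes while still holding: one finger keeping the plate down, the tin standing at rest on the chute against the other.

Things in the scene. Friction and masses are not known exactly. Their poses are not given: they have to be found in the camera images.
- dispenser: Steel tin dispenser, fixed to the table, placed and turned differently each time. Origin: on the table right below the flap's hinge (top of the chute). Its +x points to the closed pocket, -x down the chute to the open low end (towards the robot at yaw 0), +y to the side with the press plate, z up.
- pocket (a point): Middle of the pocket floor, 90 mm high, at x = +31 mm of the dispenser: a level flap 60 mm square, hinged at x = 0, with cheeks and back wall 20 mm above it. Pressing the plate tips its back up evenly with the travel, to 26 degrees when fully down. From about a third of the travel the tin slides off, down the chute and out of the open end in under a second unless stopped.
- chute_end (a point): Middle of the chute's open low edge, at x = -125 mm of the dispenser, 44 mm high. The straight smooth chute falls 20 degrees towards it from x = 0 (90 mm high): floor height = 90 mm + 0.364 x. 60 mm wide inside; side walls 3 mm thick, about 19 mm above the floor. At x = -75 mm the floor is 63 mm and the wall tops 82 mm above the table.
- key_top (a point): Centre of the top of the press plate: flat aluminium square 40 x 40 mm, 8 mm thick, at x = -75 mm, y = +58 mm of the dispenser, 5 mm from the chute's outside; 87 mm above the table when up, 75 mm when down. The middle of the chute lies 58 mm from its centre across the chute; a fingertip 75 mm high there is 12 mm above the floor.
- key (a joint): Travel of the press plate (m), straight down: 0 = up, 0.012 = fully down at its stop. A spring pushes it back up: 1.2 N at the start, 6 N when fully down, and 1 to 2 N more while the tin is still on the flap.
- tin_center (a point): Centre (half-way up) of the fuel tin, a loose upright aluminium tin with a paper band, 56 mm across, 36 mm high, about 0.11 kg. It starts in the pocket, about x = +31 mm, y = 0, height 108 mm in the dispenser's frame. On the chute it stands tilted by the slope, its base on the floor, 2 mm clear of each side wall.
- jar: Bystander: glass jar with a steel cap, 68 mm across, 95 mm high; origin under its base. To be left alone.
- cup: Bystander: open steel cup, 72 mm across the rim, 85 mm high; origin under its base. To be left alone.
- can: Bystander: food can, 66 mm across, 80 mm high; origin under its base. To be left alone.

How it is judged:
By the outcome, as a careful person would: the job done as asked, in the order asked, and still so for the second after the job is handed in, while the arm keeps its last pose, push and grip.
It also fails if it takes over 32 s, if anything falls off the work surface, if the arm or the gripper's body presses on something with over 40 N, if the wrist force passes 120 N, or if a joint passes its speed limit or range.

## Working session

There is one attempt and no reset: what is moved stays moved. The work goes in short steps, Python scripts to look and compute and a shell command to move; the robot and the scene stay as the last step left them, time stands still between calls to the robot, and variables do not carry over. Pictures are saved under pics/ and viewed, at most 10 in all, crops included, and the job is handed in when it is done.

```bash
mkdir -p pics; python3 - <<'E'
from cell import manip
import cv2
for n in("scene","top"):
    cv2.imwrite(f"pics/{n}0.png",manip.camera(n)); i=manip.camera_info(n); print(n,i)
print(manip.read_state())
E
```

```text
scene {'camera_matrix': array([[483.33810276,   0.        , 323.14351777],
       [  0.        , 483.33810276, 188.50358735],
       [  0.        ,   0.        ,   1.        ]]), 'R': array([[-7.99594345e-01,  6.00540402e-01, -3.31258002e-04],
       [ 3.22260270e-01,  4.28610442e-01, -8.44062443e-01],
       [-5.06751618e-01, -6.75014307e-01, -5.36244798e-01]]), 't': array([ 423.63303429, -121.48170379, 1514.52675816])}
top {'camera_matrix': array([[375.71701335,   0.        , 316.74710566],
       [  0.        , 375.71701335, 196.71917641],
       [  0.        ,   0.        ,   1.        ]]), 'R': array([[-0.00176486, -0.99988211, -0.01525306],
       [-0.99083504,  0.00380866, -0.13502377],
       [ 0.13506594,  0.01487497, -0.99072495]]), 't': array([ 67.41217544, 614.76548439, 870.55730789])}
{'clock': 0.1, 'joints': array([-1.19356843e+00,  3.00406346e-01,  1.52151257e+00, -1.73316249e-06,
        1.32069051e+00, -6.66111023e-02]), 'qd': array([ 2.88074311e-03, -4.48533781e-04, -1.97280391e-03,  7.49457349e-05,
        5.31633215e-04, -9.30382780e-04]), 'effort': array([ 1.24575065e-03, -5.32644618e+01, -3.53283978e+01,  7.10185105e-02,
        2.34759471e-02, -6.68941084e-05]), 'eef_pos': array([ 236.08154295, -496.49945009,  204.95082797]), 'eef_rot': array([-3.14057802e+00, -6.60032290e-05,  4.43839396e-01]), 'wrist_force': array([ 0.07490659,  0.00396098, -0.74309256]), 'moment': array([-0.0271286 , -0.00818511, -0.00541432]), 'finger_force': 0.0, 'finger_gap': 94.36382156870886}
```

View pics/top0.png

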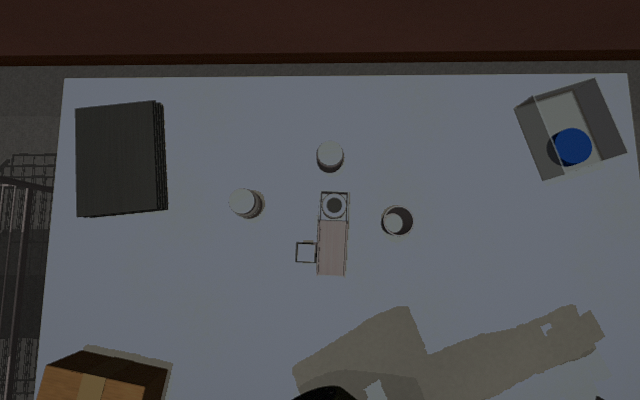

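View pics/scene0.png

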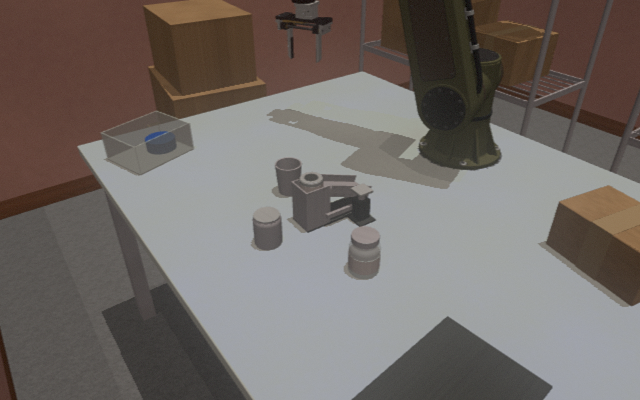

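The top view shows the tin at (334,206), the chute from (334,221) to (332,275) and the plate at (306,252). The jar is at (245,203), the cup at (397,221) and the can at (330,156). Next I'll zoom in on both views for corner pixels.

```bash
python3 - <<'E'
import cv2,numpy as np
a=cv2.imread("pics/top0.png")[180:290,280:420]; b=cv2.imread("pics/scene0.png")[160:240,280:390]
a=cv2.convertScaleAbs(cv2.resize(a,(700,550),interpolation=cv2.INTER_CUBIC),alpha=1.3)
cv2.imwrite("pics/topz.png",a)
cv2.imwrite("pics/scz.png",cv2.resize(b,(770,560),interpolation=cv2.INTER_CUBIC))
E
```

```text
(no output)
```

View pics/topz.png

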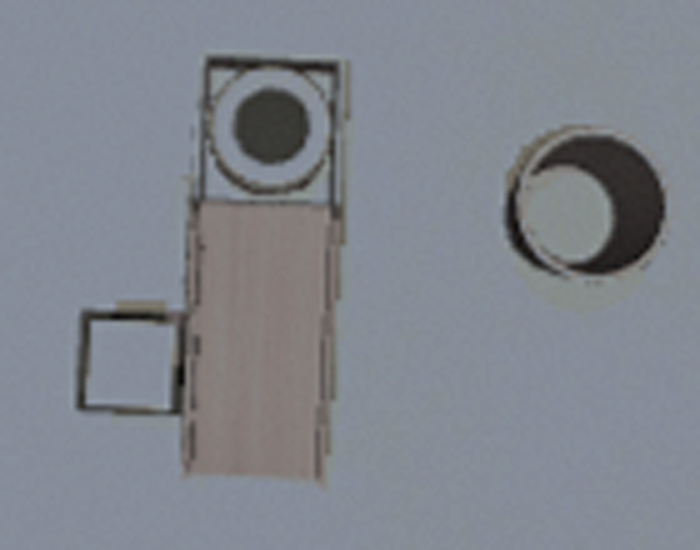

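View pics/scz.png

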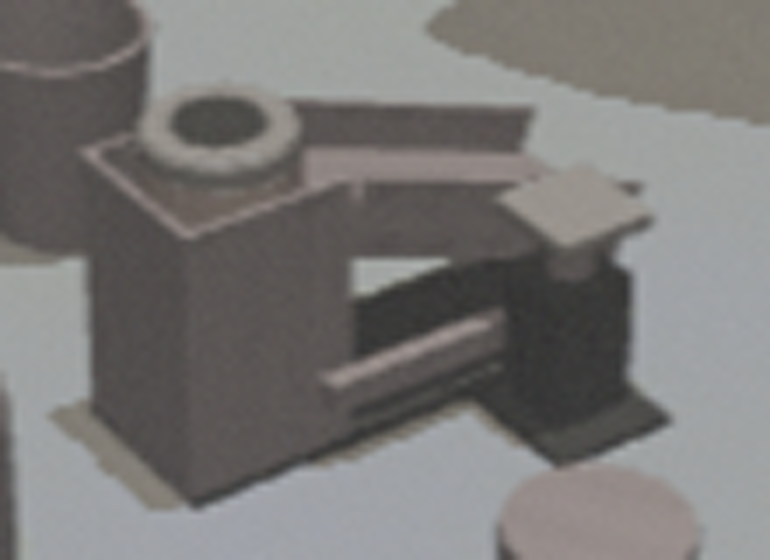

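The zooms show the plate's corners, the tin's top, the hinge line and the low edge clearly. I'll fit the dispenser's pose to both views.

```bash
cat >fit.py <<'E'
import numpy as np
from cell import manip
from scipy.optimize import least_squares
I={n:manip.camera_info(n) for n in("scene","top")}
def proj(n,X):
    c=I[n]; p=(c["R"]@np.atleast_2d(X).T).T+c["t"]; p=p@c["camera_matrix"].T; return p[:,:2]/p[:,2:]
z=lambda u,v,s,o:((u+.5)/s-.5+o[0],(v+.5)/s-.5+o[1])
k=[(-55,78,87),(-55,38,87),(-95,38,87),(-95,78,87)]
O=[("top",k[i],z(*p,5,(280,180))) for i,p in enumerate([(81,314),(181,314),(180,410),(81,408)])]
O+=[("top",(31,0,126),z(271,128,5,(280,180))),("top",(-125,0,44),z(256,477,5,(280,180))),("top",(0,0,90),z(266,204,5,(280,180)))]
O+=[("scene",k[i],z(*p,7,(280,160))) for i,p in zip((0,1,2,3),[(568,250),(500,198),(585,165),(653,217)])]
O+=[("scene",(31,0,126),z(221,123,7,(280,160)))]
def f(q):
    c,s=np.cos(q[2]),np.sin(q[2]); r=[]
    for n,X,p in O:
        W=(q[0]+c*X[0]-s*X[1],q[1]+s*X[0]+c*X[1],X[2]); r.append(proj(n,W)[0]-p)
    return np.ravel(r)
s=least_squares(f,[500,0,0],loss="soft_l1")
q=s.x;print(q,np.degrees(q[2]));print(np.round(f(q).reshape(-1,2),2))
c,sn=np.cos(q[2]),np.sin(q[2])
for X in[(-75,58),(-75,0),(-125,0),(31,0)]:print(X,q[0]+c*X[0]-sn*X[1],q[1]+sn*X[0]+c*X[1])
E
python3 fit.py
```

```text
[ 5.54277780e+02  2.90795212e+01 -5.06278799e-02] -2.900763843273291
[[ 1.35  0.41]
 [-1.08  1.27]
 [-1.76 -0.09]
 [ 0.36 -0.57]
 [-0.23 -0.29]
 [-1.08 -0.44]
 [-0.27 -0.21]
 [-0.61 -0.7 ]
 [-1.05 -0.78]
 [-0.1  -0.94]
 [ 0.49 -1.1 ]
 [ 0.11 -0.36]]
(-75, 58) 482.3090412138448 90.80067387419653
(-75, 0) 479.3738784482447 32.874990282723616
(-125, 0) 429.4379443176646 35.405303011689256
(31, 0) 585.2380588050745 27.510727297316457
```

```bash
python3 -m inch '[{"gripper":0.484,"dx":0.016,"dy":0.0366,"dz":0,"wz":-6},{"gripper":0.484,"dx":0.032,"dy":0.0732,"dz":0,"wz":-12},{"gripper":0.484,"dx":0.048,"dy":0.11,"dz":0,"wz":-18},{"gripper":0.484,"dx":0.064,"dy":0.1465,"dz":0,"wz":-24},{"gripper":0.484,"dx":0.08,"dy":0.183,"dz":0,"wz":-28.3}]'
python3 -m inch '[{"gripper":0.484,"dx":0.016,"dy":0.0366},{"gripper":0.484,"dx":0.032,"dy":0.0732},{"gripper":0.484,"dx":0.048,"dy":0.11},{"gripper":0.484,"dx":0.064,"dy":0.1465},{"gripper":0.484,"dx":0.08,"dy":0.183}]'
python3 -m inch '[{"gripper":0.484,"dx":0.016,"dy":0.0366},{"gripper":0.484,"dx":0.032,"dy":0.0732},{"gripper":0.484,"dx":0.048,"dy":0.11},{"gripper":0.484,"dx":0.064,"dy":0.1465},{"gripper":0.484,"dx":0.08,"dy":0.183}]'
```

```text
validation failed for argument at $[0]...
validation failed for argument at $[0]...
validation failed for argument at $[0]...
```

```bash
python3 -m inch '[{"gripper":0.484,"dx":0.016,"dy":0.0366,"dz":0,"wx":0,"wy":0,"wz":-6},{"gripper":0.484,"dx":0.032,"dy":0.0732,"dz":0,"wx":0,"wy":0,"wz":-12},{"gripper":0.484,"dx":0.048,"dy":0.11,"dz":0,"wx":0,"wy":0,"wz":-18},{"gripper":0.484,"dx":0.064,"dy":0.1465,"dz":0,"wx":0,"wy":0,"wz":-24},{"gripper":0.484,"dx":0.08,"dy":0.183,"dz":0,"wx":0,"wy":0,"wz":-28.3}]'
```

```text
clock: 0.52
eef_pos: [316.3, -311.9, 205.2]
eef_rot: [-3.141, 0.0, -0.056]
wrist_force: [1.5, -0.3, -0.2]
finger_gap: 63.9
finger_force: 0.0
```

```bash
python3 -m inch '[{"gripper":0.484,"dx":0.016,"dy":0.037,"dz":0,"wx":0,"wy":0,"wz":0},{"gripper":0.484,"dx":0.033,"dy":0.075,"dz":0,"wx":0,"wy":0,"wz":0},{"gripper":0.484,"dx":0.049,"dy":0.112,"dz":0,"wx":0,"wy":0,"wz":0},{"gripper":0.484,"dx":0.066,"dy":0.15,"dz":0,"wx":0,"wy":0,"wz":0},{"gripper":0.484,"dx":0.082,"dy":0.187,"dz":0,"wx":0,"wy":0,"wz":0}]'
python3 -m inch '[{"gripper":0.484,"dx":0.016,"dy":0.037,"dz":0,"wx":0,"wy":0,"wz":0},{"gripper":0.484,"dx":0.033,"dy":0.075,"dz":0,"wx":0,"wy":0,"wz":0},{"gripper":0.484,"dx":0.049,"dy":0.112,"dz":0,"wx":0,"wy":0,"wz":0},{"gripper":0.484,"dx":0.066,"dy":0.15,"dz":0,"wx":0,"wy":0,"wz":0},{"gripper":0.484,"dx":0.0825,"dy":0.187,"dz":0,"wx":0,"wy":0,"wz":0}]'
python3 -m inch '[{"gripper":0.484,"dx":0,"dy":0,"dz":-0.02,"wx":0,"wy":0,"wz":0},{"gripper":0.484,"dx":0,"dy":0,"dz":-0.04,"wx":0,"wy":0,"wz":0},{"gripper":0.484,"dx":0,"dy":0,"dz":-0.06,"wx":0,"wy":0,"wz":0},{"gripper":0.484,"dx":0,"dy":0,"dz":-0.08,"wx":0,"wy":0,"wz":0},{"gripper":0.484,"dx":0,"dy":0,"dz":-0.1,"wx":0,"wy":0,"wz":0}]'
python3 - <<'E'
from cell import manip
import cv2
for n,(x,y,w,h,s) in {"top":(280,180,140,110,5),"scene":(250,110,160,115,5)}.items():
    cv2.imwrite(f"pics/{n}1.png",cv2.resize(manip.camera(n)[y:y+h,x:x+w],None,fx=s,fy=s,interpolation=2))
print(manip.read_state()["eef_pos"],manip.read_state()["finger_gap"])
E
```

```text
clock: 0.93
eef_pos: [398.4, -124.7, 205.5]
eef_rot: [3.142, -0.0, -0.05]
wrist_force: [0.9, 0.1, -0.1]
finger_gap: 45.2
finger_force: 0.0
clock: 1.35
eef_pos: [480.9, 62.5, 205.4]
eef_rot: [3.142, 0.0, -0.05]
wrist_force: [0.1, -1.9, 0.6]
finger_gap: 45.2
finger_force: 0.0
clock: 1.77
eef_pos: [480.4, 60.4, 104.3]
eef_rot: [3.142, 0.0, -0.05]
wrist_force: [0.2, -0.2, -0.1]
finger_gap: 45.5
finger_force: 0.0
[478.962968    60.20482978 102.77124135] 45.43714120544989
```

View pics/scene1.png

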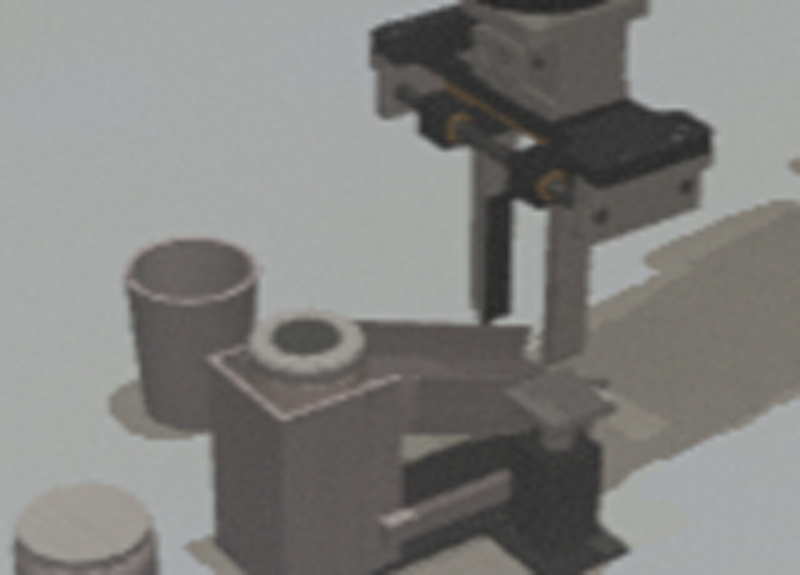

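View pics/top1.png

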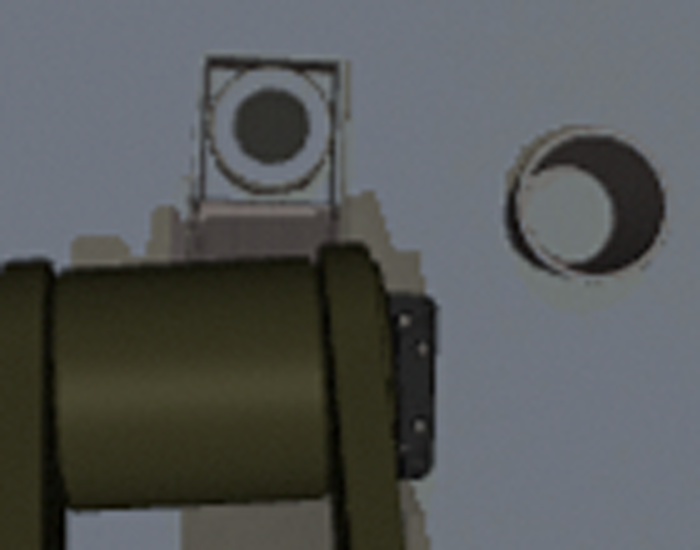

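The scene crop shows the press finger's tip edge at about (543,362)–(587,352), looking slightly behind the plate centre at (562,400). I'll check that by projection.

```bash
cat >>fit.py <<'E'
E
python3 - <<'E'
import io,contextlib
with contextlib.redirect_stdout(io.StringIO()): from fit import *
R=lambda a,b,zz:(480+np.cos(-.05)*a-np.sin(-.05)*b,60.5+np.sin(-.05)*a+np.cos(-.05)*b,zz)
cr=lambda p:np.round((p-(250,110)+.5)*5-.5,0)
print("tip+",[cr(proj("scene",R(a,b,103))[0]) for a,b in((8,22.7),(8,35.2),(-8,35.2),(-8,22.7))])
print("tip-",[cr(proj("scene",R(a,b,103))[0]) for a,b in((8,-22.7),(8,-35.2),(-8,-35.2),(-8,-22.7))])
print("key",cr(proj("scene",(482.3,90.8,87))[0]), "key at 103",cr(proj("scene",(482.3,90.8,103))[0]))
print(manip.read_state()["eef_pos"])
E
```

```text
tip+ [array([540., 362.]), array([556., 374.]), array([582., 364.]), array([566., 353.])]
tip- [array([483., 322.]), array([468., 312.]), array([494., 302.]), array([509., 313.])]
key [560. 393.] key at 103 [561. 365.]
[478.962968    60.20482978 102.77124135]
```

The inner finger's tip is where the projection puts it. The plate may lie a few mm towards +x+y, so I'll nudge that way and descend to just above it.

```bash
python3 -m inch '[{"gripper":0.484,"dx":0.0025,"dy":0.002,"dz":0,"wx":0,"wy":0,"wz":0},{"gripper":0.484,"dx":0.0025,"dy":0.002,"dz":-0.005,"wx":0,"wy":0,"wz":0},{"gripper":0.484,"dx":0.0025,"dy":0.002,"dz":-0.010,"wx":0,"wy":0,"wz":0},{"gripper":0.484,"dx":0.0025,"dy":0.002,"dz":-0.013,"wx":0,"wy":0,"wz":0},{"gripper":0.484,"dx":0.0025,"dy":0.002,"dz":-0.013,"wx":0,"wy":0,"wz":0}]'
python3 - <<'E'
from cell import manip
import cv2
cv2.imwrite("pics/scene2.png",cv2.resize(manip.camera("scene")[130:225,270:400],None,fx=6,fy=6,interpolation=2))
s=manip.read_state();print(s["eef_pos"],s["wrist_force"])
E
```

```text
clock: 2.28
eef_pos: [483.0, 62.3, 92.1]
eef_rot: [3.142, 0.0, -0.05]
wrist_force: [-0.3, -0.0, 0.2]
finger_gap: 45.7
finger_force: 0.0
[483.07068207  62.25620183  92.41554626] [-0.73289092 -0.55749294 -0.15775117]
```

View pics/scene2.png

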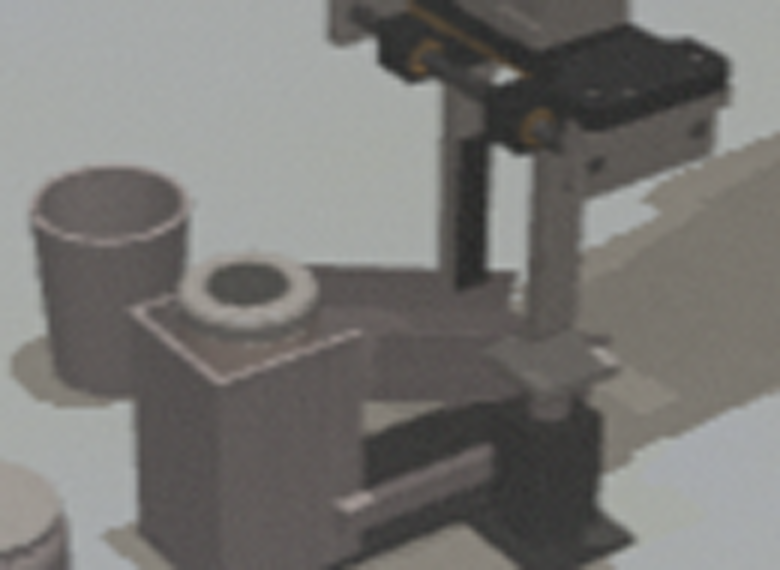

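The press finger is 5 mm above the plate at (550,340), a bit towards the chute/low-end corner, and the other finger is inside the chute at (470,290). I'll shift +4/+4 mm and press.

```bash
python3 -m inch '[{"gripper":0.484,"dx":0.004,"dy":0.004,"dz":0,"wx":0,"wy":0,"wz":0},{"gripper":0.484,"dx":0.004,"dy":0.004,"dz":-0.004,"wx":0,"wy":0,"wz":0},{"gripper":0.484,"dx":0.004,"dy":0.004,"dz":-0.010,"wx":0,"wy":0,"wz":0},{"gripper":0.484,"dx":0.004,"dy":0.004,"dz":-0.015,"wx":0,"wy":0,"wz":0},{"gripper":0.484,"dx":0.004,"dy":0.004,"dz":-0.019,"wx":0,"wy":0,"wz":0}]'
python3 -m inch '[{"gripper":0.484,"dx":0,"dy":0,"dz":0,"wx":0,"wy":0,"wz":0},{"gripper":0.484,"dx":0,"dy":0,"dz":0,"wx":0,"wy":0,"wz":0},{"gripper":0.484,"dx":0,"dy":0,"dz":0,"wx":0,"wy":0,"wz":0},{"gripper":0.484,"dx":0,"dy":0,"dz":0,"wx":0,"wy":0,"wz":0},{"gripper":0.484,"dx":0,"dy":0,"dz":0,"wx":0,"wy":0,"wz":0}]'
python3 - <<'E'
from cell import manip
import cv2
cv2.imwrite("pics/scene3.png",cv2.resize(manip.camera("scene")[130:225,270:400],None,fx=6,fy=6,interpolation=2))
s=manip.read_state();print(s["eef_pos"],s["wrist_force"])
E
```

```text
clock: 2.75
eef_pos: [488.4, 66.7, 74.3]
eef_rot: [-3.14, -0.003, -0.05]
wrist_force: [-13.9, -0.7, 63.9]
finger_gap: 45.2
finger_force: 32.5
clock: 3.17
eef_pos: [488.2, 66.6, 74.9]
eef_rot: [-3.141, -0.003, -0.05]
wrist_force: [-3.9, 1.7, 21.6]
finger_gap: 45.2
finger_force: 11.2
[488.19999346  66.6346563   74.89137148] [-4.08897834  1.39716545 22.65856932]
```

View pics/scene3.png

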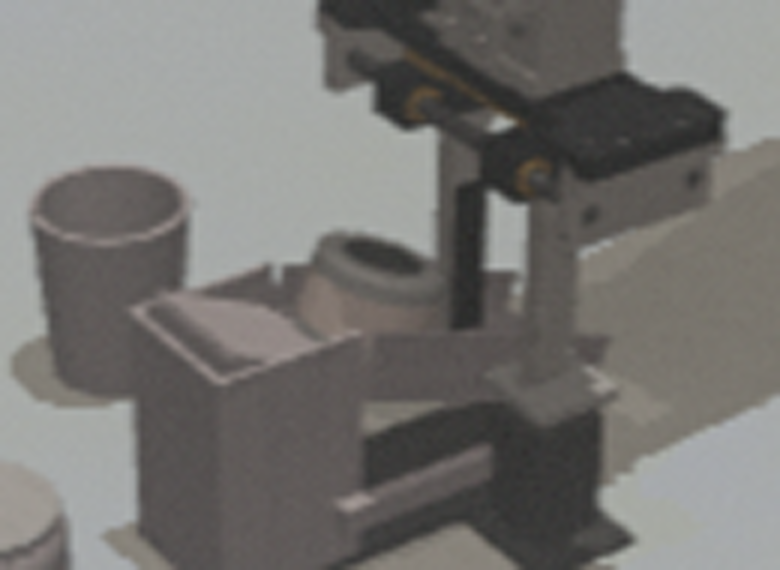

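The flap is tipped and empty. The tin stands on the chute at (375,285) against the inner finger, and the plate is bottomed at z≈75 mm with 22 N. I'll let it settle and confirm nothing moves.

```bash
python3 -m inch '[{"gripper":0.484,"dx":0,"dy":0,"dz":0,"wx":0,"wy":0,"wz":0},{"gripper":0.484,"dx":0,"dy":0,"dz":0,"wx":0,"wy":0,"wz":0},{"gripper":0.484,"dx":0,"dy":0,"dz":0,"wx":0,"wy":0,"wz":0},{"gripper":0.484,"dx":0,"dy":0,"dz":0,"wx":0,"wy":0,"wz":0},{"gripper":0.484,"dx":0,"dy":0,"dz":0,"wx":0,"wy":0,"wz":0}]'
python3 - <<'E'
from cell import manip
import cv2,numpy as np
a=cv2.imread("pics/scene3.png");b=cv2.resize(manip.camera("scene")[130:225,270:400],None,fx=6,fy=6,interpolation=2)
d=cv2.absdiff(a,b)[220:340,290:460];print(d.mean(),d.max())
g=lambda i:cv2.cvtColor(i[220:345,290:450],6).astype(np.float32)
print(cv2.phaseCorrelate(g(a),g(b)))
E
```

```text
clock: 3.63
eef_pos: [488.2, 66.6, 74.9]
eef_rot: [-3.141, -0.003, -0.05]
wrist_force: [-2.9, 2.3, 21.4]
finger_gap: 45.9
finger_force: 11.2
1.1916339869281045 9
((-0.03516503191536913, 0.46282610002609914), 0.7725613027572632)
```

```bash
python3 -c "
from cell import manip
print(manip.sign_off())"
```

```text
the job is handed in; nothing more can be done
None
```

The job is handed in: one finger is holding the plate fully down at about 21 N, and the tin is at rest on the chute against the other finger. The jar, cup and can were not touched, and the arm's clock read about 3.7 s when I signed off.

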